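Open the child-resistant cap of the disinfectant jug at the clinic desk

TASK

Open the push-and-turn cap of the disinfectant jug, the square container with the carrying handle: press its cap down hard, keep it pressed while turning it anticlockwise until it is free, then let go so that it springs up, open. Leave the round tub's cap, which looks the same, unturned.

Things in the scene. Friction and masses are not known exactly. Their poses are not given: they have to be found in the camera images.
- jug_grip (a point): Centre of the grip bar on the jug's cap (jug: fixed, white, square, 145 x 100 x 140 mm, loop handle up to 165 mm, beyond 48 mm from the cap's axis). Cap: round, white, 60 mm across, flat top 192 mm above the desk when shut; bar on it 54 mm long, 14 wide, 22 high, so this point is 11 mm above the flat top. x along the bar (to the handle when shut), z up. Pinch the bar, fingertips just over the top.
- jug_cap (a joint): Turn of the jug's cap, rad, anticlockwise from above is positive: shut at 0 +- 0.06, end stop at 1.4. A tooth locks it near 0 unless the cap is pressed down more than 4 mm; it must stay pressed so until past 0.86, where it is free. Turning by 1.15 is right. Friction is slight.
- jug_seat (a joint): Height of the jug's cap relative to shut, m, up is positive: 0 shut, -0.010 pressed to its stop, +0.005 sprung up and open (rises by itself once free and let go). Spring: 10 N to begin pressing, 0.8 N more per mm: 13 N at 4 mm, where the tooth clears, 18 N at 10 mm. Pressing 7 mm is right.
- tub_cap (a joint): Turn of the cap, rad, on the other container: a fixed, round, squat white tub, 108 mm across, with an identical cap whose flat top is 132 mm above the desk. Shut at about 0; it must stay so. Tub and jug stand side by side, axes 0.26 m or more apart, either one on the left.
Mind the look-alikes: they are no part of the job. Leave any turquoise look-alike of the part that bears tub_cap alone.

How it is judged:
By the outcome, as a careful person would: the job done as asked, in the order asked, and still so for the second after the job is handed in, with the robot touching nothing.
It also fails if it takes over 35 s, if anything falls off the work surface, if the arm or the gripper's body presses on something with over 40 N, if the wrist force passes 120 N, or if a joint passes its speed limit or range.

ROBOT

A 7-joint arm with a two-finger parallel gripper is mounted at the origin on the work surface. World frame = base frame: x ahead of the robot, y to its left, z up, the work surface at z = 0. Lengths are in mm, angles in rad, forces in N, time in s.
With the tool pointing down it reaches from about 425 to 925 mm from the base axis. Payload 6.8 kg.
Tool frame: the origin (TCP) lies at the centre of the arm's flange, where the gripper is bolted on; the fingertips stand 182 mm ahead of it and the grasp point (between the pads) lies 163 mm ahead of it; x points along the fingers, y is the direction in which the jaws open and shut, and the axes are right-handed (so a half turn about x gives the same grasp; the last joint's range is limited). The gripper opens to 88 mm and grips with 3 to 60 N. Pads are 20 mm wide; open, the fingers measure 115 mm over their backs; the gripper's body (75 mm by 178 mm) begins 61 mm behind the grasp point.
Start: joints at [-1.42, 0.477, 0.022, 1.555, -0.011, 1.109, -0.083], TCP at [172.743, 652.535, 404.664] pointing down, gripper open.
Joint ranges: [-2.96, 2.96], [-0.34, 2.1], [-1.41, 1.46], [0.24, 2.44], [-1.37, 4.51], [0.17, 1.92], [-2.96, 2.96]. Speed limits (rad/s): [2.39, 2.39, 3.14, 3.14, 3.14, 3.14, 3.14].

INTERFACE

Orientations are given as a unit quaternion [x, y, z, w].
In Python, from bench import bot gives the robot as it stands. The module is installed in compiled form; this text tells all that it offers.
- The arm moves only by the tool play_rows, never from a script. Its argument "targets" is a list of rows, each an object of numbers: "gripper": the finger opening in mm, from 0 to 87.8; "x", "y", "z": the shift along the tool's x, y, z in mm; "wx", "wy", "wz": the turn, a rotation vector about the tool's x, y, z in degrees. A call has exactly 10 rows; each row shifts and turns the commanded pose from where the row before left it, along the tool's axes as they then stand; what a row does not reach is not made up. A row lasts 1/10 s, in which the tool goes at most 50 mm and 8.59 degrees, less where a joint would pass 70% of its speed; a pose out of reach is approached as far as the arm can. A call is refused whole if a number of a shift passes 50 or a number of a turn 8.59, either way. A call with a gripper value outside its range is refused whole. The fingers move at their own pace and stop on an object; "newtons" is the grip in N (left out, the last holds). Time passes only in rows, so rows that do not move let the fingers close, or fill a call up. It gives the time, the measured TCP pose, the force and the opening at its end, in the units of the state.
- bot.read_state(): the state, without advancing time (a new reading comes with each control period).
- bot.camera(name): name is "scene" or "top" or "wrist"; returns (picture, depth): 480x640x3 uint8, red, green, blue; 480x640 float32, mm along the optical axis (not along the pixel's ray), 0 where there is no reading.
- bot.calibration(name): a dict with "fx", "fy", "cx", "cy" (pixels), "R" (3x3) and "t" (3): a world point X has camera coordinates R X + t. Camera axes: x right, y down, z forward; pixel columns grow to the right and rows downward; lengths in mm; the calibration is good to about 2 mm. The wrist camera is an equidistant fisheye: a pixel r from the principal point sees the ray r / f radians off the axis. A picture is of the moment at which its call begins: read the wrist's pose just before it. calibration takes no time and is no camera call; for the wrist camera it gives the pose at the moment of the call.
- bot.sign_off(): hands the job in, once; it reports no verdict.
The state is a dict: "time_s": time; "q": joint angles; "qvel": joint speeds; "effort": joint torques, N m; "tcp_pos": TCP position; "tool_rot": TCP orientation; "wrist_force": force on the tool from outside, world axes, zero at the start; "moment": the same for the moment, N m; "gripper_width": finger opening in mm.
Only numpy, scipy, OpenCV 4.12 (cv2) and the standard library are available. Lean on these libraries where they do the work, as an engineer would, in place of code of your own. Each camera call takes 0.05 s, during which the arm holds its last target.

## Working session

There is one attempt and no reset: what is moved stays moved. The work goes in short steps, Python scripts to look and compute and a tool call to move; the robot and the scene stay as the last step left them, time stands still between calls to the robot, and variables do not carry over. Pictures are saved under pics/ and viewed, and the job is handed in when it is done.

Besides the shell and the picture viewer there is one more tool, called as name([rows], argument=value, ...), one row to a line, values as JSON. play_rows: Moves the arm, as the interface text tells. Its arguments: {"type":"object","properties":{"targets":{"type":"array"},"newtons":{"type":"number"}},"required":["targets"]}

```bash
mkdir -p pics
python3 - <<'E'
from bench import bot
import cv2,numpy as np
s=bot.read_state();print(s)
for n in ["scene","top"]:
    p,d=bot.camera(n);cv2.imwrite(f"pics/{n}0.png",p[:,:,::-1]);np.savez(f"{n}0.npz",p=p,d=d,**bot.calibration(n))
    print(n,bot.calibration(n))
E
```

```text
{'time_s': 0.0, 'q': array([-1.42012288,  0.47779458,  0.02233327,  1.55643436, -0.01151494,
        1.10932837, -0.08308668]), 'qvel': array([ 1.20998057e-03, -6.48184925e-04, -1.78209864e-05, -6.54183864e-04,
       -9.63439817e-05, -1.38189236e-03,  9.88817926e-04]), 'effort': array([-8.08181030e-04, -5.82835400e+01,  1.53422020e+00, -2.72605115e+01,
       -5.43736678e-02,  1.69080117e-02,  1.52423695e-04]), 'tcp_pos': array([172.6447507 , 652.26288892, 403.69222582]), 'tool_rot': array([ 0.09057508,  0.70123895, -0.09187122,  0.70115602]), 'wrist_force': array([ 0.01777033, -0.40499637, -0.07411502]), 'moment': array([ 0.02052614,  0.04152933, -0.02631613]), 'gripper_width': 87.9808094647477}
scene {'fx': 556.2584113034331, 'fy': 556.2584113034331, 'cx': 318.39363165920366, 'cy': 246.08420736333377, 'R': array([[ 0.12859724,  0.99167706, -0.00627402],
       [ 0.86131129, -0.11482314, -0.49493284],
       [-0.49153395,  0.05824311, -0.86890858]]), 't': array([ -39.9178049 , -345.2013687 , 1309.21852026])}
top {'fx': 488.40336953722357, 'fy': 488.40336953722357, 'cx': 320.86221814930155, 'cy': 240.54539904411985, 'R': array([[-0.00690026, -0.99985852,  0.01534017],
       [-0.99382873,  0.00515863, -0.11080544],
       [ 0.11071063, -0.01601009, -0.99372372]]), 't': array([ -4.76567292, 488.69933144, 959.22581655])}
```

View pics/scene0.png

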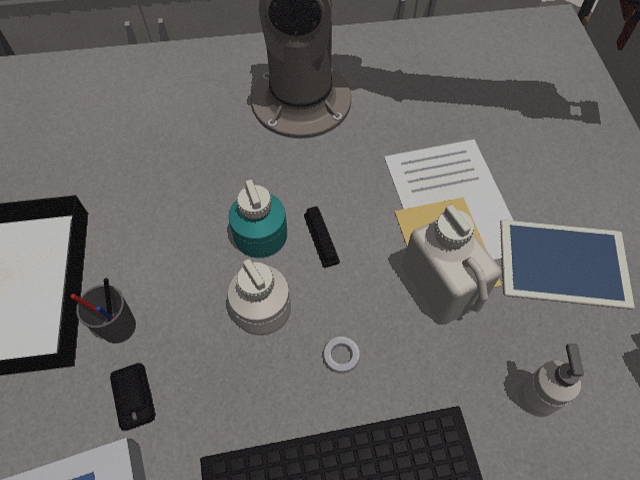

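View pics/top0.png

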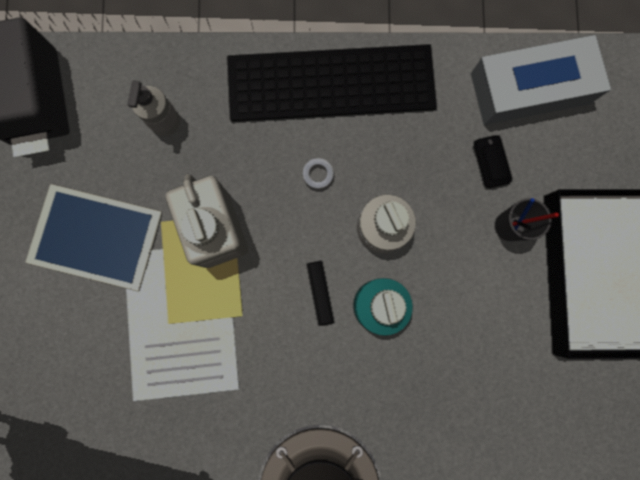

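Candidates: jug cap at scene (455,226) / top (198,226), a square white container with a loop handle, so this is the one meant. The round white tub is at scene (255,280) / top (392,218). The turquoise look-alike is at scene (254,202) / top (388,308). I'll confirm with a crop and measure.

Run:
```python
import cv2,numpy as np
a=np.load("top0.npz");b=np.load("scene0.npz")
c1=cv2.resize(a['p'][165:285,140:260],None,fx=3.3,fy=3.3,interpolation=cv2.INTER_CUBIC)
c2=cv2.resize(b['p'][190:310,395:515],None,fx=3.3,fy=3.3,interpolation=cv2.INTER_CUBIC)
cv2.imwrite("pics/crop1.png",np.hstack([c1,c2])[:,:,::-1])
def world(n,m):
    d=n['d'];v,u=np.nonzero(m&(d>0));z=d[v,u]
    P=np.c_[(u-n['cx'])/n['fx']*z,(v-n['cy'])/n['fy']*z,z]
    return (P-n['t'])@n['R'],u,v
for n,nm,(u0,u1,v0,v1) in [(a,'top',(150,250,170,280)),(b,'scene',(400,505,195,320))]:
    m=np.zeros((480,640),bool);m[v0:v1,u0:u1]=1
    W,u,v=world(n,m)
    for lo,hi in [(202,225),(184,201),(130,150)]:
        s=(W[:,2]>lo)&(W[:,2]<hi);Q=W[s]
        if len(Q)<5: print(nm,lo,len(Q));continue
        (cx,cy),(w,h),an=cv2.minAreaRect(Q[:,:2].astype(np.float32))
        ev,V=np.linalg.eigh(np.cov(Q[:,:2].T))
        print(nm,lo,len(Q),'mean',Q.mean(0).round(1),'rect',round(cx,1),round(cy,1),round(w,1),round(h,1),round(an,1),'ax',V[:,1].round(3),'uv',u[s].mean().round(1),v[s].mean().round(1), 'zmed',np.median(Q[:,2]))
```

```text
top 202 312 mean [495.6 200.7 213.2] rect 496.1 201.8 53.3 14.4 20.6 ax [-0.937 -0.349] uv 195.2 224.4 zmed 213.9601628985564
top 184 745 mean [495.1 199.3 192. ] rect 495.7 201.4 59.7 60.7 28.9 ax [-0.399  0.917] uv 199.1 226.5 zmed 192.20711042567547
top 130 2873 mean [518.7 205.3 139.8] rect 523.2 211.4 158.0 99.4 20.1 ax [-0.933 -0.36 ] uv 202.8 217.7 zmed 139.71380592512665
scene 202 348 mean [499.8 201.3 211.6] rect 497.9 202.3 54.1 15.2 20.0 ax [-0.936 -0.351] uv 457.4 219.6 zmed 212.71482808430272
scene 184 674 mean [503.4 197.3 191.9] rect 499.7 202.2 58.2 60.4 5.1 ax [0.185 0.983] uv 452.9 228.2 zmed 191.93323534138122
scene 130 2868 mean [539.5 205.3 139.6] rect 525.6 211.6 156.6 98.6 20.5 ax [-0.72  -0.694] uv 456.8 262.3 zmed 139.40283173174285
```

View pics/crop1.png

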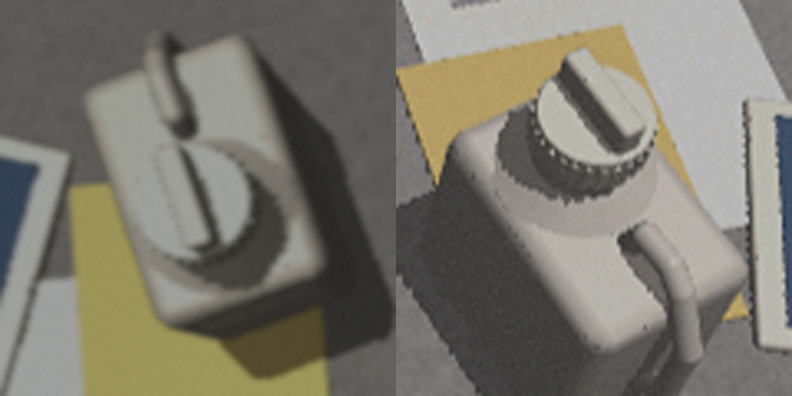

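The crop shows the square jug with its loop handle at upper left (top view) and the bar running along the cap towards the handle. Both views agree: axis ≈ (497, 202), bar at 20.4°, bar 54x14 mm with its top at 214 mm, cap 60 mm across at 192 mm. All of this matches the description.

```bash
cat > h.py <<'E'
from bench import bot
import numpy as np
from scipy.spatial.transform import Rotation as Ro
def plan(target,yaw,show=True):
    """shift needed in tool axes and yaw error; yaw = world angle (deg) of jaw axis"""
    s=bot.read_state();R=Ro.from_quat(s['tool_rot']).as_matrix();p=s['tcp_pos']
    # desired orientation: x down, y at angle yaw (nearest of the two)
    out=[]
    for k in (0,180):
        a=np.radians(yaw+k);y=np.array([np.cos(a),np.sin(a),0]);x=np.array([0,0,-1.]);D=np.c_[x,y,np.cross(x,y)]
        rv=np.degrees(Ro.from_matrix(R.T@D).as_rotvec())
        out.append(rv.round(2))
    print('t',s['time_s'],'tcp',p.round(1),'grip',round(s['gripper_width'],1),'F',s['wrist_force'].round(1),'q',s['q'].round(2))
    print('tool axes yaw y',np.degrees(np.arctan2(R[1,1],R[0,1])).round(2),'x',R[:,0].round(4))
    print('world delta',(np.array(target)-p).round(1),'tool delta now',(R.T@(np.array(target)-p)).round(1))
    for k,rv in zip((0,180),out):
        a=np.radians(yaw+k);y=np.array([np.cos(a),np.sin(a),0]);x=np.array([0,0,-1.]);D=np.c_[x,y,np.cross(x,y)]
        print('rotvec',rv,'shift in final frame',(D.T@(np.array(target)-p)).round(1))
E
python3 -c "
from h import *
plan([497,202,440],110.4)"
```

```text
t 0.1 tcp [172.7 652.3 403.8] grip 87.9 F [ 0.3 -0.1 -0.7] q [-1.42  0.48  0.02  1.56 -0.01  1.11 -0.08]
tool axes yaw y 75.17 x [-3.0e-04 -1.5e-03 -1.0e+00]
world delta [ 324.3 -450.3   36.2] tool delta now [ -35.6 -352.4  428.8]
rotvec [-3.523e+01 -2.000e-02  9.000e-02] shift in final frame [ -36.2 -535.1  147. ]
rotvec [1.4477e+02 1.2000e-01 3.0000e-02] shift in final frame [ -36.2  535.1 -147. ]
```

play_rows([
  {"x": -30},
  {"y": -31,"z": 38},
  {"y": -31,"z": 38},
  {"y": -31,"z": 38},
  {"y": -31,"z": 38},
  {"y": -31,"z": 38},
  {"y": -31,"z": 38},
  {"y": -31,"z": 38},
  {"y": -31,"z": 38},
  {"y": -31,"z": 38},
])

```text
invalid input
```

play_rows([
  {"wx": 8.5},
  {"wx": 8.5},
  {"wx": 8.5},
  {"wx": 8.5},
  {"wx": 8.5},
  {"wx": 8.5},
  {"wx": 8.5},
  {"wx": 8.5},
  {"wx": 8.5},
  {"wx": 8.5},
])

```text
invalid input
```

play_rows([
  {"wx": 8.5},
  {"wx": 8.5},
  {"wx": 8.5},
  {"wx": 8.5},
  {"wx": 8.5},
  {"wx": 8.5},
  {"wx": 8.5},
  {},
  {},
  {},
])

```text
invalid input
```

```bash
python3 -c "
from h import *
plan([497,202,440],110.4)"
```

```text
t 0.1 tcp [172.7 652.3 403.8] grip 87.9 F [ 0.3 -0.1 -0.7] q [-1.42  0.48  0.02  1.56 -0.01  1.11 -0.08]
tool axes yaw y 75.17 x [-3.0e-04 -1.5e-03 -1.0e+00]
world delta [ 324.3 -450.3   36.2] tool delta now [ -35.6 -352.4  428.8]
rotvec [-3.523e+01 -2.000e-02  9.000e-02] shift in final frame [ -36.2 -535.1  147. ]
rotvec [1.4477e+02 1.2000e-01 3.0000e-02] shift in final frame [ -36.2  535.1 -147. ]
```

The calls were refused, probably because each row needs every key. I'll write full rows.

play_rows([
  {"gripper": 87,"x": -30,"y": 0,"z": 0,"wx": 0,"wy": 0,"wz": 0},
  {"gripper": 87,"x": 0,"y": -31,"z": 38,"wx": 0,"wy": 0,"wz": 0},
  {"gripper": 87,"x": 0,"y": -31,"z": 38,"wx": 0,"wy": 0,"wz": 0},
  {"gripper": 87,"x": 0,"y": -31,"z": 38,"wx": 0,"wy": 0,"wz": 0},
  {"gripper": 87,"x": 0,"y": -31,"z": 38,"wx": 0,"wy": 0,"wz": 0},
  {"gripper": 87,"x": 0,"y": -31,"z": 38,"wx": 0,"wy": 0,"wz": 0},
  {"gripper": 87,"x": 0,"y": -31,"z": 38,"wx": 0,"wy": 0,"wz": 0},
  {"gripper": 87,"x": 0,"y": -31,"z": 38,"wx": 0,"wy": 0,"wz": 0},
  {"gripper": 87,"x": 0,"y": -31,"z": 38,"wx": 0,"wy": 0,"wz": 0},
  {"gripper": 87,"x": 0,"y": -31,"z": 38,"wx": 0,"wy": 0,"wz": 0},
], newtons=20)

```text
time_s: 1.1
tcp_pos: [432.6, 293.4, 434.6]
tool_rot: [0.091, 0.701, -0.091, 0.701]
wrist_force: [0.0, 1.7, -0.3]
gripper_width: 87.2
```

play_rows([
  {"gripper": 87,"x": 0,"y": 0,"z": 0,"wx": 8.5,"wy": 0,"wz": 0},
  {"gripper": 87,"x": 0,"y": 0,"z": 0,"wx": 8.5,"wy": 0,"wz": 0},
  {"gripper": 87,"x": 0,"y": 0,"z": 0,"wx": 8.5,"wy": 0,"wz": 0},
  {"gripper": 87,"x": 0,"y": 0,"z": 0,"wx": 8.5,"wy": 0,"wz": 0},
  {"gripper": 87,"x": 0,"y": 0,"z": 0,"wx": 8.5,"wy": 0,"wz": 0},
  {"gripper": 87,"x": 0,"y": 0,"z": 0,"wx": 8.5,"wy": 0,"wz": 0},
  {"gripper": 87,"x": 0,"y": 0,"z": 0,"wx": 8.5,"wy": 0,"wz": 0},
  {"gripper": 87,"x": 0,"y": 0,"z": 0,"wx": 8.5,"wy": 0,"wz": 0},
  {"gripper": 87,"x": 0,"y": 0,"z": 0,"wx": 8.5,"wy": 0,"wz": 0},
  {"gripper": 87,"x": 0,"y": 0,"z": 0,"wx": 8.5,"wy": 0,"wz": 0},
])

```text
time_s: 2.1
tcp_pos: [431.8, 295.2, 434.3]
tool_rot: [-0.542, -0.454, 0.543, -0.454]
wrist_force: [0.2, 0.0, -0.5]
gripper_width: 87.2
```

play_rows([
  {"gripper": 87,"x": 0,"y": 0,"z": 0,"wx": 8.5,"wy": 0,"wz": 0},
  {"gripper": 87,"x": 0,"y": 0,"z": 0,"wx": 8.5,"wy": 0,"wz": 0},
  {"gripper": 87,"x": 0,"y": 0,"z": 0,"wx": 8.5,"wy": 0,"wz": 0},
  {"gripper": 87,"x": 0,"y": 0,"z": 0,"wx": 8.5,"wy": 0,"wz": 0},
  {"gripper": 87,"x": 0,"y": 0,"z": 0,"wx": 8.5,"wy": 0,"wz": 0},
  {"gripper": 87,"x": 0,"y": 0,"z": 0,"wx": 8.5,"wy": 0,"wz": 0},
  {"gripper": 87,"x": 0,"y": 0,"z": 0,"wx": 8.5,"wy": 0,"wz": 0},
  {"gripper": 87,"x": 0,"y": 0,"z": 0,"wx": 0,"wy": 0,"wz": 0},
  {"gripper": 87,"x": 0,"y": 0,"z": 0,"wx": 0,"wy": 0,"wz": 0},
  {"gripper": 87,"x": 0,"y": 0,"z": 0,"wx": 0,"wy": 0,"wz": 0},
])

```text
time_s: 3.1
tcp_pos: [431.9, 295.3, 434.6]
tool_rot: [-0.695, -0.128, 0.696, -0.128]
wrist_force: [-0.5, 0.5, -0.5]
gripper_width: 86.8
```

```bash
python3 -c "
from h import *
plan([497,202,400],110.4)"
```

```text
t 3.1 tcp [431.9 295.3 434.6] grip 86.8 F [-0.5  0.5 -0.5] q [-1.18  0.21  0.54  1.91 -0.12  1.06 -1.8 ]
tool axes yaw y -69.16 x [-2.e-04 -1.e-04 -1.e+00]
world delta [ 65.1 -93.3 -34.6] tool delta now [ 34.6 110.4 -27.7]
rotvec [-1.7956e+02  0.0000e+00  2.0000e-02] shift in final frame [  34.6 -110.1   28.5]
rotvec [ 0.44  0.01 -0.  ] shift in final frame [ 34.6 110.1 -28.5]
```

play_rows([
  {"gripper": 87,"x": 0,"y": 27.6,"z": -7,"wx": 0.4,"wy": 0,"wz": 0},
  {"gripper": 87,"x": 0,"y": 27.6,"z": -7,"wx": 0,"wy": 0,"wz": 0},
  {"gripper": 87,"x": 0,"y": 27.6,"z": -7,"wx": 0,"wy": 0,"wz": 0},
  {"gripper": 87,"x": 0,"y": 27.6,"z": -7,"wx": 0,"wy": 0,"wz": 0},
  {"gripper": 60,"x": 0,"y": 0,"z": 0,"wx": 0,"wy": 0,"wz": 0},
  {"gripper": 60,"x": 20,"y": 0,"z": 0,"wx": 0,"wy": 0,"wz": 0},
  {"gripper": 60,"x": 10,"y": 0,"z": 0,"wx": 0,"wy": 0,"wz": 0},
  {"gripper": 60,"x": 0,"y": 0,"z": 0,"wx": 0,"wy": 0,"wz": 0},
  {"gripper": 60,"x": 0,"y": 0,"z": 0,"wx": 0,"wy": 0,"wz": 0},
  {"gripper": 60,"x": 0,"y": 0,"z": 0,"wx": 0,"wy": 0,"wz": 0},
])

```text
time_s: 4.1
tcp_pos: [496.7, 201.9, 405.3]
tool_rot: [0.696, 0.125, -0.696, 0.125]
wrist_force: [-0.1, 0.1, 0.1]
gripper_width: 59.6
```

```bash
python3 -c "
from h import *
import cv2
plan([497,202,376],110.4)
c=bot.calibration('wrist');p,d=bot.camera('wrist')
print(c)
cv2.imwrite('pics/w1.png',p[:,:,::-1]);np.savez('w1.npz',p=p,d=d,**c)
p,d=bot.camera('scene');cv2.imwrite('pics/s1.png',cv2.resize(p[100:340,330:600],None,fx=2.2,fy=2.2)[:,:,::-1])"
```

```text
t 4.1 tcp [496.7 201.9 405.3] grip 59.6 F [-0.1  0.1  0.1] q [-0.99  0.27  0.6   1.92 -0.18  1.   -1.53]
tool axes yaw y -69.68 x [ 8.e-04  5.e-04 -1.e+00]
world delta [  0.3   0.1 -29.3] tool delta now [29.3  0.  -0.2]
rotvec [1.7992e+02 2.0000e-02 8.0000e-02] shift in final frame [29.3 -0.   0.3]
rotvec [-0.08 -0.05  0.01] shift in final frame [29.3  0.  -0.3]
{'fx': 371.64829954431775, 'fy': 371.64829954431775, 'cx': 328.00766165909084, 'cy': 241.1880666122569, 'R': array([[ 3.47547430e-01, -9.37662404e-01,  2.91573234e-05],
       [-9.06293010e-01, -3.35912292e-01,  2.56507138e-01],
       [-2.40507305e-01, -8.91748216e-02, -9.66542336e-01]]), 't': array([ 15.81697357, 487.12467318, 528.30550056])}
```

View pics/w1.png

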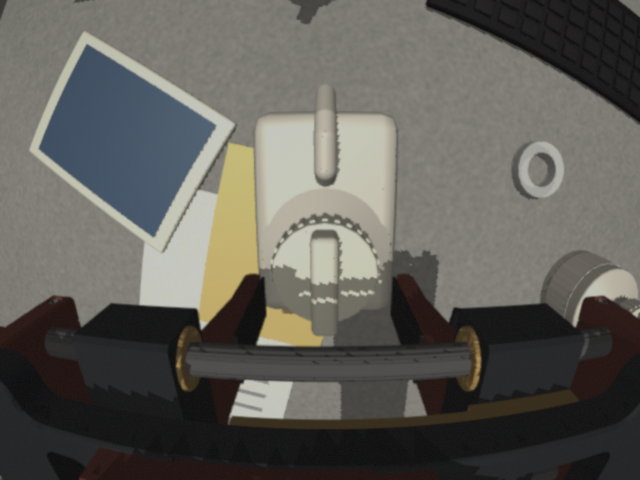

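View pics/s1.png

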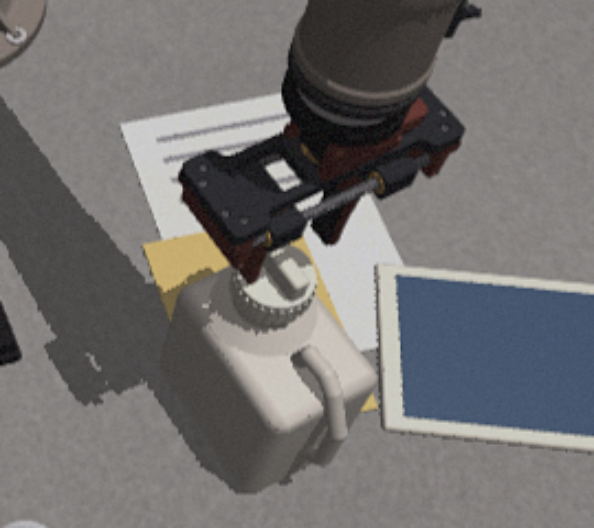

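The wrist view shows the bar at column ~324, upright and midway between the fingertips (~252 and ~400). The tool is aligned, so I'll go down and pinch.

play_rows([
  {"gripper": 60,"x": 10,"y": 0,"z": 0,"wx": 0,"wy": 0,"wz": 0},
  {"gripper": 60,"x": 10,"y": 0,"z": 0,"wx": 0,"wy": 0,"wz": 0},
  {"gripper": 60,"x": 8,"y": 0,"z": 0,"wx": 0,"wy": 0,"wz": 0},
  {"gripper": 60,"x": 0,"y": 0,"z": 0,"wx": 0,"wy": 0,"wz": 0},
  {"gripper": 5,"x": 0,"y": 0,"z": 0,"wx": 0,"wy": 0,"wz": 0},
  {"gripper": 5,"x": 0,"y": 0,"z": 0,"wx": 0,"wy": 0,"wz": 0},
  {"gripper": 5,"x": 0,"y": 0,"z": 0,"wx": 0,"wy": 0,"wz": 0},
  {"gripper": 5,"x": 0,"y": 0,"z": 0,"wx": 0,"wy": 0,"wz": 0},
  {"gripper": 5,"x": 0,"y": 0,"z": 0,"wx": 0,"wy": 0,"wz": 0},
  {"gripper": 5,"x": 0,"y": 0,"z": 0,"wx": 0,"wy": 0,"wz": 0},
], newtons=50)

```text
time_s: 5.2
tcp_pos: [496.4, 202.2, 376.8]
tool_rot: [-0.696, -0.125, 0.696, -0.124]
wrist_force: [-4.1, 10.0, 0.3]
gripper_width: 16.0
```

```bash
python3 -c "
from h import *
plan([497,202,369],110.4)"
```

```text
t 5.2 tcp [496.4 202.2 376.8] grip 16.0 F [-4.1 10.   0.3] q [-0.98  0.31  0.58  1.95 -0.21  0.94 -1.51]
tool axes yaw y -69.72 x [-5.0e-04  1.6e-03 -1.0e+00]
world delta [ 0.6 -0.2 -7.8] tool delta now [ 7.8  0.4 -0.5]
rotvec [1.7988e+02 1.5000e-01 1.0000e-02] shift in final frame [ 7.8 -0.4  0.5]
rotvec [-0.12 -0.01  0.1 ] shift in final frame [ 7.8  0.4 -0.5]
```

play_rows([
  {"gripper": 5,"x": 0,"y": -1,"z": 0,"wx": 0,"wy": 0,"wz": 0},
  {"gripper": 5,"x": 0,"y": 0,"z": 0,"wx": 0,"wy": 0,"wz": 0},
  {"gripper": 5,"x": 0,"y": 0,"z": 0,"wx": 0,"wy": 0,"wz": 0},
  {"gripper": 5,"x": 0,"y": 0,"z": 0,"wx": 0,"wy": 0,"wz": 0},
  {"gripper": 5,"x": 0,"y": 0,"z": 0,"wx": 0,"wy": 0,"wz": 0},
  {"gripper": 5,"x": 0,"y": 0,"z": 0,"wx": 0,"wy": 0,"wz": 0},
  {"gripper": 5,"x": 0,"y": 0,"z": 0,"wx": 0,"wy": 0,"wz": 0},
  {"gripper": 5,"x": 0,"y": 0,"z": 0,"wx": 0,"wy": 0,"wz": 0},
  {"gripper": 5,"x": 0,"y": 0,"z": 0,"wx": 0,"wy": 0,"wz": 0},
  {"gripper": 5,"x": 0,"y": 0,"z": 0,"wx": 0,"wy": 0,"wz": 0},
])

```text
time_s: 6.2
tcp_pos: [496.0, 203.3, 376.8]
tool_rot: [-0.696, -0.125, 0.696, -0.124]
wrist_force: [-3.1, 5.6, 3.6]
gripper_width: 13.5
```

Gripped on the bar. I'll ease off the remaining side force and press.

play_rows([
  {"gripper": 5,"x": 0,"y": -1,"z": 0,"wx": 0,"wy": 0,"wz": 0},
  {"gripper": 5,"x": 2,"y": 0,"z": 0,"wx": 0,"wy": 0,"wz": 0},
  {"gripper": 5,"x": 2,"y": 0,"z": 0,"wx": 0,"wy": 0,"wz": 0},
  {"gripper": 5,"x": 2,"y": 0,"z": 0,"wx": 0,"wy": 0,"wz": 0},
  {"gripper": 5,"x": 2,"y": 0,"z": 0,"wx": 0,"wy": 0,"wz": 0},
  {"gripper": 5,"x": 0,"y": 0,"z": 0,"wx": 0,"wy": 0,"wz": 0},
  {"gripper": 5,"x": 0,"y": 0,"z": 0,"wx": 0,"wy": 0,"wz": 0},
  {"gripper": 5,"x": 0,"y": 0,"z": 0,"wx": 0,"wy": 0,"wz": 0},
  {"gripper": 5,"x": 0,"y": 0,"z": 0,"wx": 0,"wy": 0,"wz": 0},
  {"gripper": 5,"x": 0,"y": 0,"z": 0,"wx": 0,"wy": 0,"wz": 0},
], newtons=60)

```text
time_s: 7.2
tcp_pos: [496.1, 203.3, 370.0]
tool_rot: [0.696, 0.125, -0.696, 0.124]
wrist_force: [-6.6, 1.9, 15.1]
gripper_width: 13.2
```

Force 15 N and 6.8 mm of travel fit the spring. One more mm and then turn slowly.

play_rows([
  {"gripper": 5,"x": 1,"y": 0,"z": 0.5,"wx": 0,"wy": 0,"wz": 0},
  {"gripper": 5,"x": 0,"y": 0,"z": 0,"wx": -3.7,"wy": 0,"wz": 0},
  {"gripper": 5,"x": 0,"y": 0,"z": 0,"wx": -3.7,"wy": 0,"wz": 0},
  {"gripper": 5,"x": 0,"y": 0,"z": 0,"wx": -3.7,"wy": 0,"wz": 0},
  {"gripper": 5,"x": 0,"y": 0,"z": 0,"wx": -3.7,"wy": 0,"wz": 0},
  {"gripper": 5,"x": 0,"y": 0,"z": 0,"wx": -3.7,"wy": 0,"wz": 0},
  {"gripper": 5,"x": 0,"y": 0,"z": 0,"wx": -3.7,"wy": 0,"wz": 0},
  {"gripper": 5,"x": 0,"y": 0,"z": 0,"wx": -3.7,"wy": 0,"wz": 0},
  {"gripper": 5,"x": 0,"y": 0,"z": 0,"wx": -3.7,"wy": 0,"wz": 0},
  {"gripper": 5,"x": 0,"y": 0,"z": 0,"wx": -3.7,"wy": 0,"wz": 0},
])

```text
time_s: 8.2
tcp_pos: [495.8, 203.5, 369.3]
tool_rot: [0.631, 0.32, -0.63, 0.319]
wrist_force: [-5.9, 2.3, 14.7]
gripper_width: 13.9
```

```bash
python3 -c "
from h import *
plan([496,203,369],110.4)
print(bot.read_state()['moment'])"
```

```text
t 8.2 tcp [495.8 203.5 369.3] grip 13.9 F [-5.9  2.3 14.7] q [-0.88  0.3   0.45  1.95 -0.17  0.92 -0.97]
tool axes yaw y -36.29 x [ 8.0e-04  1.9e-03 -1.0e+00]
world delta [ 0.2 -0.5 -0.3] tool delta now [0.3 0.5 0.2]
rotvec [-1.4669e+02 -8.0000e-02 -1.3000e-01] shift in final frame [ 0.3 -0.5  0.1]
rotvec [33.31 -0.1   0.06] shift in final frame [ 0.3  0.5 -0.1]
[ 0.49191166  1.4845218  -0.0429276 ]
```

Turned 33.4° with low torque and still pressed. Continuing.

play_rows([
  {"gripper": 5,"x": 0.5,"y": 0,"z": 0,"wx": -3.7,"wy": 0,"wz": 0},
  {"gripper": 5,"x": 0,"y": 0,"z": 0,"wx": -3.7,"wy": 0,"wz": 0},
  {"gripper": 5,"x": 0,"y": 0,"z": 0,"wx": -3.7,"wy": 0,"wz": 0},
  {"gripper": 5,"x": 0,"y": 0,"z": 0,"wx": -3.7,"wy": 0,"wz": 0},
  {"gripper": 5,"x": 0,"y": 0,"z": 0,"wx": -3.7,"wy": 0,"wz": 0},
  {"gripper": 5,"x": 0,"y": 0,"z": 0,"wx": -3.7,"wy": 0,"wz": 0},
  {"gripper": 5,"x": 0,"y": 0,"z": 0,"wx": -3.7,"wy": 0,"wz": 0},
  {"gripper": 5,"x": 0,"y": 0,"z": 0,"wx": -3.7,"wy": 0,"wz": 0},
  {"gripper": 5,"x": 0,"y": 0,"z": 0,"wx": -3.7,"wy": 0,"wz": 0},
  {"gripper": 5,"x": 0,"y": 0,"z": 0,"wx": 0,"wy": 0,"wz": 0},
])

```text
time_s: 9.2
tcp_pos: [495.6, 203.6, 368.8]
tool_rot: [0.514, 0.487, -0.512, 0.486]
wrist_force: [-6.5, 2.1, 14.7]
gripper_width: 13.6
```

```bash
python3 -c "
from h import *
import cv2
plan([496,203,369],110.4)
print(bot.read_state()['moment'])
p,d=bot.camera('wrist');cv2.imwrite('pics/w2.png',p[:,:,::-1])"
```

```text
t 9.2 tcp [495.6 203.6 368.8] grip 13.6 F [-6.5  2.1 14.7] q [-0.78  0.3   0.34  1.94 -0.12  0.92 -0.44]
tool axes yaw y -3.03 x [ 6.e-04  2.e-03 -1.e+00]
world delta [ 0.4 -0.6  0.2] tool delta now [-0.2  0.4  0.5]
rotvec [-1.1343e+02 -5.0000e-02 -1.3000e-01] shift in final frame [-0.2 -0.7  0.1]
rotvec [ 6.657e+01 -1.200e-01  4.000e-02] shift in final frame [-0.2  0.7 -0.1]
[0.50660002 1.66396131 0.05288706]
```

View pics/w2.png

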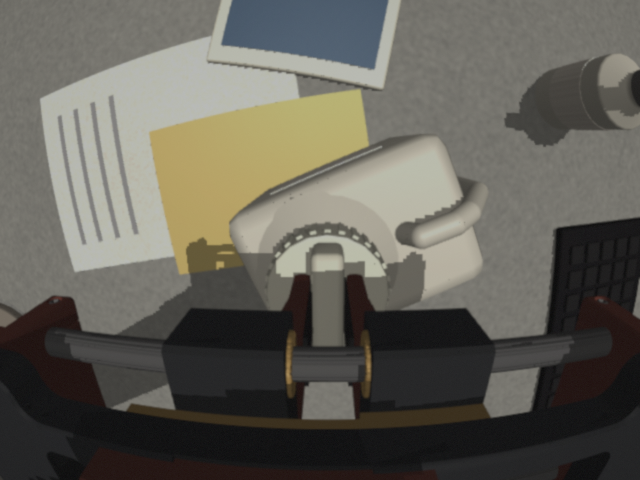

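The bar has turned with the fingers (at (327,290)) relative to the jug, with the handle now to the right. The turn is 66.6° (1.16 rad). I'll ease up, let go and lift.

play_rows([
  {"gripper": 5,"x": -3,"y": 0,"z": 0,"wx": 0,"wy": 0,"wz": 0},
  {"gripper": 5,"x": -3,"y": 0,"z": 0,"wx": 0,"wy": 0,"wz": 0},
  {"gripper": 5,"x": -1,"y": 0,"z": 0,"wx": 0,"wy": 0,"wz": 0},
  {"gripper": 50,"x": 0,"y": 0,"z": 0,"wx": 0,"wy": 0,"wz": 0},
  {"gripper": 50,"x": 0,"y": 0,"z": 0,"wx": 0,"wy": 0,"wz": 0},
  {"gripper": 50,"x": 0,"y": 0,"z": 0,"wx": 0,"wy": 0,"wz": 0},
  {"gripper": 50,"x": 0,"y": 0,"z": 0,"wx": 0,"wy": 0,"wz": 0},
  {"gripper": 50,"x": 0,"y": 0,"z": 0,"wx": 0,"wy": 0,"wz": 0},
  {"gripper": 50,"x": 0,"y": 0,"z": 0,"wx": 0,"wy": 0,"wz": 0},
  {"gripper": 50,"x": 0,"y": 0,"z": 0,"wx": 0,"wy": 0,"wz": 0},
])

```text
time_s: 10.25
tcp_pos: [497.5, 202.4, 375.9]
tool_rot: [0.516, 0.485, -0.512, 0.487]
wrist_force: [3.6, -0.0, 8.1]
gripper_width: 49.8
```

play_rows([
  {"gripper": 50,"x": -8,"y": 0,"z": 0,"wx": 0,"wy": 0,"wz": 0},
  {"gripper": 50,"x": -15,"y": 0,"z": 0,"wx": 0,"wy": 0,"wz": 0},
  {"gripper": 50,"x": -30,"y": 0,"z": 0,"wx": 0,"wy": 0,"wz": 0},
  {"gripper": 50,"x": -30,"y": 0,"z": 0,"wx": 0,"wy": 0,"wz": 0},
  {"gripper": 50,"x": -30,"y": 0,"z": 0,"wx": 0,"wy": 0,"wz": 0},
  {"gripper": 50,"x": 0,"y": -30,"z": 20,"wx": 0,"wy": 0,"wz": 0},
  {"gripper": 50,"x": 0,"y": -30,"z": 20,"wx": 0,"wy": 0,"wz": 0},
  {"gripper": 50,"x": 0,"y": 0,"z": 0,"wx": 0,"wy": 0,"wz": 0},
  {"gripper": 50,"x": 0,"y": 0,"z": 0,"wx": 0,"wy": 0,"wz": 0},
  {"gripper": 50,"x": 0,"y": 0,"z": 0,"wx": 0,"wy": 0,"wz": 0},
])

```text
time_s: 11.25
tcp_pos: [434.0, 166.7, 487.2]
tool_rot: [0.514, 0.486, -0.513, 0.486]
wrist_force: [-0.0, 0.4, 0.1]
gripper_width: 49.7
```

Run:
```python
from h import *
import cv2
plan([496,203,369],110.4)
n=bot.calibration('scene');p,d=bot.camera('scene');cv2.imwrite('pics/s3.png',p[:,:,::-1])
def stat(name,u0,u1,v0,v1,bands):
    m=np.zeros((480,640),bool);m[v0:v1,u0:u1]=1;v,u=np.nonzero(m&(d>0));z=d[v,u]
    W=(np.c_[(u-n['cx'])/n['fx']*z,(v-n['cy'])/n['fy']*z,z]-n['t'])@n['R']
    for lo,hi in bands:
        Q=W[(W[:,2]>lo)&(W[:,2]<hi)]
        if len(Q)<5: print(name,lo,len(Q));continue
        r=cv2.minAreaRect(Q[:,:2].astype(np.float32));ev,V=np.linalg.eigh(np.cov(Q[:,:2].T))
        print(name,lo,len(Q),'rect',np.round(r[0],1),np.round(r[1],1),'axis deg',np.degrees(np.arctan2(V[1,1],V[0,1])).round(1)%180,'zmed',np.median(Q[:,2]).round(1))
stat('jug',420,490,200,250,[(209,226),(187,205)])
stat('tub',225,285,245,310,[(144,165),(126,140)])
p2=np.load('scene0.npz');d=p2['d'];stat('tub before',225,285,245,310,[(144,165),(126,140)])
```

```text
t 11.25 tcp [434.  166.7 487.2] grip 49.7 F [-0.   0.4  0.1] q [-0.84  0.03  0.35  1.95 -0.01  1.16 -0.54]
tool axes yaw y -3.15 x [ 6.e-04 -3.e-04 -1.e+00]
world delta [  62.    36.3 -118.2] tool delta now [118.2  59.8 -39.6]
rotvec [-1.1355e+02  4.0000e-02 -1.0000e-02] shift in final frame [118.2  12.4  70.7]
rotvec [ 6.645e+01 -1.000e-02 -4.000e-02] shift in final frame [118.2 -12.4 -70.7]
jug 209 335 rect [497.6 202.6] [54.8 15.1] axis deg 86.9 zmed 217.7
jug 187 688 rect [498.4 201.2] [60.5 59.1] axis deg 39.900000000000006 zmed 196.6
tub 144 273 rect [ 520.5 -134.1] [54.8 14.2] axis deg 24.5 zmed 153.6
tub 126 693 rect [ 522.3 -134. ] [56.9 61.8] axis deg 109.3 zmed 132.0
tub before 144 279 rect [ 521.2 -133.9] [54.8 14.6] axis deg 24.5 zmed 153.7
tub before 126 697 rect [ 521.7 -134. ] [60.5 60.1] axis deg 108.7 zmed 132.0
```

View pics/s3.png

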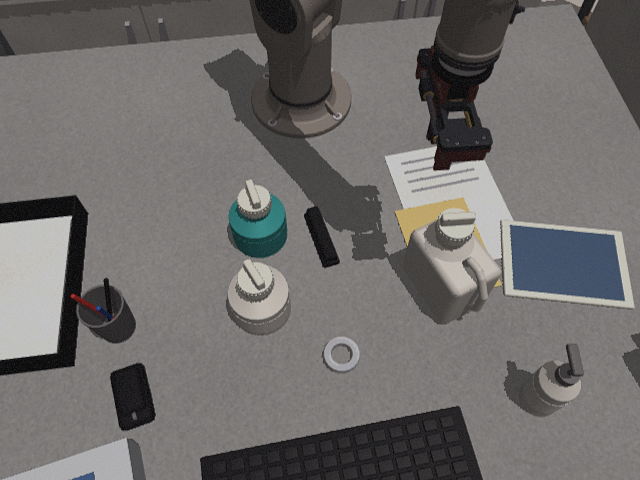

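The jug's bar at (457,218) now lies at 86.9° (20.4° before) and the cap is about 5 mm higher (191.9 to 196.6 mm). The tub's cap at (255,275) has not changed. The gripper is clear, so I'll hand in.

```bash
python3 -c "
from bench import bot
print(bot.sign_off())"
```

```text
the job is handed in; nothing more can be done
None
```

The jug's cap is open, and I handed the job in at about 11.3 s. I pinched the bar, pressed it about 7–8 mm (about 15 N at the wrist), turned it 66.6° (1.16 rad) anticlockwise while pressed, eased up, let go and moved the arm clear.

- **Jug cap:** in the last scene picture the bar had turned from 20.4° to 86.9°. The flat top rose from 191.9 to 196.6 mm, which fits the +5 mm of a cap sprung open.
- **Tub cap:** its bar still lies at 24.5° and its top at 132.0 mm, both as before. I did not go near the turquoise look-alike, and it looks unmoved in that picture.
- **Wrist force:** it read about 0 with the gripper clear. The highest reading at the end of a move was about 17 N.

- **Refused calls:** my first three move calls were refused because I had left keys out of the rows, and nothing moved.
- **Side force:** about 11 N of side force appeared as the fingers closed, because the grip was about 1 mm off centre. I shifted to ease it, but 6–7 N remained through the press and turn.
- **After opening:** the wrist still read 8 N upward just after the fingers opened, because the risen cap was touching the fingertips. It went when I lifted.

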